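# Stow a brass offcut and latch the stock tray

### The arm

A 6-joint arm with a two-finger parallel gripper is mounted at the origin on a cart in front of the work surface, level with it; the furniture and walls round the work are solid. World frame = base frame: x ahead of the robot, y to its left, z up, the work surface at z = 0. Lengths are in m, angles in rad, forces in N, time in s.
With the tool pointing down it reaches from about 0.225 to 0.875 m from the base axis. Payload 3.4 kg.
Tool frame: the origin (TCP) lies at the very end of the fingers, on their centre line; the grasp point (between the pads) lies 19 mm behind it; z points along the fingers, y is the line along which they close (so a half turn about z gives the same grasp; the last joint's range is limited). The gripper opens to 85 mm and grips with 20 to 120 N. Pads are 22 mm wide; open, the fingers measure 114 mm over their backs; the gripper's body (76 mm by 85 mm) begins 54 mm behind the grasp point. The pads swing forward as they close: fully open they stand 13 mm farther back than shut.
Start: joints at [-1.251, 0.276, 1.505, -0, 1.361, -0.121], TCP at [0.245, -0.52, 0.231] pointing down, gripper open.
Joint ranges: [-2.89, 2.89], [-0.75, 2.08], [0.22, 2.7], [-1.18, 4.32], [0.11, 2.71], [-2.7, 2.7]. Speed limits (rad/s): [2.57, 2.57, 3.14, 3.14, 3.14, 3.14].

### API

Orientations are given as a unit quaternion [w, x, y, z].
In Python, from rig import readout, vision, manip gives the robot as it stands.
- The arm moves only by the shell command python3 -m handwheel 'ROWS' [FORCE]. ROWS is JSON, a list of rows, each a list of 3 entries, a list of its own where there are three numbers: the shift along the tool's x, y, z in mm, then the turn, a rotation vector about the tool's x, y, z in units of 6 degrees (1.0 is 6 degrees), then the closure, from -1 (fully open) to 1 (shut), so that 0 is half open. A call has 1 to 20 rows; each row shifts and turns the commanded pose from where the row before left it, along the tool's axes as they then stand; what a row does not reach is not made up. A row lasts 1/8 s, in which the tool goes at most 62.5 mm and 10.7 degrees, less where a joint would pass 70% of its speed; a pose out of reach is approached as far as the arm can. A call is refused whole if a number of a shift passes 62.5 or a number of a turn 1, either way. A call with a gripper value outside its range is refused whole. The fingers move at their own pace and stop on an object; FORCE is the grip in N (left out, the last holds). Time passes only in rows, so rows that do not move let the fingers close. It gives the time, the measured TCP pose, the force, the opening and the grip force at its end, in the units of the state.
- readout.get_state(): the state, without advancing time (a new reading comes with each control period).
- vision.get_image(name): name is "scene" or "top" or "wrist"; returns the picture (400x640x3 uint8, blue, green, red); there is no depth.
- vision.camera_params(name): a dict with "intrinsics" (3x3 intrinsics, pixels), "rvec" (rotation vector, rad) and "tvec" (3), from world to camera coordinates, as OpenCV has them; the wrist camera has in their place "hand_eye" (4x4, takes a point from camera to tool coordinates, whose origin is the TCP and whose axes are the flange's). Camera axes: x right, y down, z forward; pixel columns grow to the right and rows downward; lengths in m; the calibration is good to about 2 mm. A picture is of the moment at which its call begins: read the wrist's pose just before it. camera_params takes no time and is no camera call.
- manip.sign_off(): hands the job in; it is judged then, once.
The state is a dict: "clock": time; "qpos": joint angles; "qd": joint speeds; "effort": joint torques, N m; "position": TCP position; "ee_rot": TCP orientation; "contact_force": force on the tool from outside, world axes, zero at the start; "moment": the same for the moment, N m; "width": finger opening in m; "gripper_force": force on a finger pad.
Only numpy, scipy, OpenCV 4.12 (cv2) and the standard library are available. Lean on these libraries where they do the work, as an engineer would, in place of code of your own. Each camera call takes 0.05 s, during which the arm holds its last target. There are 200 camera calls.

### The job

Put the short, thick brass offcut into the sprung-out stock tray so that it lies flat on the tray's floor, then push the tray into its cabinet until its push-push latch catches, let go, and make sure the tray stays in by itself. Press slowly and gently, but all the way to the firm stop: too short a press lets the tray spring out again, and forcing it against the stop breaks the latch. Leave the longer, thinner bar and everything else where they are.

Things in the scene. Friction and masses are not known exactly. Their poses are not given: they have to be found in the camera images.
- short_bar: the offcut to stow: a plain square brass bar, 12 x 52 x 12 mm, 64 g; origin at the centre of its underside, long axis = its y. It lies flat on the bench, left or right of the cabinet (it and the longer bar change places).
- long_bar: the longer, thinner square brass bar, 10 x 75 x 10 mm, lying flat on the bench; origin at the centre of its underside, long axis = its y. Leave it alone.
- cabinet: low plywood cabinet with steel corner straps, fixed, 120 mm deep (x) x 112 wide (y) x 46 high; origin at the centre of its underside; its open front is at its x = -60 mm and faces the robot (its x axis points away from the robot, turned by up to 0.25 rad).
- tray (a joint): travel of the tray into the cabinet (m), along the cabinet's +x: 0 = sprung fully out (start). Latched and let go it rests at 42 to 75 mm (the latch is set on a hidden rail). To latch, press about 6.5 mm past that rest, to a firm stop (49 to 82 mm), and let go: it comes back to rest and stays. Let go 1 mm short of the stop, it springs out to 0. Pressing a latched tray to its stop again releases it.
- tray_in (a point): centre of the tray's inner floor, 12 mm above the bench; axes as the cabinet's; moves with the tray. The floor is 66 mm (x) x 84 mm (y); side and rear walls rise 18 mm above it, the front panel 30 mm. With the tray out the whole floor is open above, its rear edge 17 mm before the cabinet's front.
- tray_face (a point): where to push, along its +x (axes as the cabinet's): centre of the outer side of the tray's front panel, 24 mm above the bench; moves with it. Panel 108 mm wide, 4 to 42 mm above the bench; 93 mm before the cabinet's front when out. The spring resists with 2.5 N, rising to 6 N; at the stop force rises steeply. 10 N in all, slowly (10 mm/s), is enough; over 20 N breaks the latch.
- paste_tin: low round tin, 56 mm across, 22 mm high; origin at the centre of its underside. Bystander.
- tape_roll: small dark roll of tape lying flat, 53 mm across, 19 mm high; origin at the centre of its underside. Bystander.
- loupe: black eye loupe, 38 mm across, 32 mm high; origin at the centre of its underside. Bystander.
- v_block: steel V-block, 34 x 40 x 28 mm; origin at the centre of its underside. Bystander.

How it is judged:
On the way, in this order (a step that is already met when the one before it is completed fails the run):
1. the short bar lies in the tray, let go, with the tray still out (x of short_bar in the frame of tray_in between -0.03 and 0.03 m and y of short_bar in the frame of tray_in between -0.04 and 0.04 m and z of short_bar in the frame of tray_in below 0.01 m and contact force between the fingers and tray below 0.3 N and contact force between the fingers and short_bar below 0.3 N and value of joint tray below 0.02 m), for 0.3 s.
2. the tray, with the bar in it, stays latched in, let go (x of short_bar in the frame of tray_in between -0.03 and 0.03 m and y of short_bar in the frame of tray_in between -0.04 and 0.04 m and z of short_bar in the frame of tray_in below 0.01 m and contact force between the fingers and tray below 0.3 N and contact force between the fingers and short_bar below 0.3 N and value of joint tray between 0.038 and 0.078 m and velocity of joint tray between -0.005 and 0.005 m/s), for 0.5 s.
At the end, for the whole second after the job is handed in: the short bar lies on the tray's floor (its centre within 30 mm of the floor's centre lengthways and 40 mm sideways, its origin less than 10 mm above the floor), the tray rests latched at 38 to 78 mm of travel, nothing moves and the robot touches neither (all of step 2 and linear speed of short_bar below 0.02 m/s).
It fails at once if the tray is pressed with more than 20 N (contact force between any of the fingers, the arm and tray above 20 N).
It fails at once if the long bar or a bystander (tin, tape roll, loupe, V-block) is moved by more than 20 mm (distance of any of long_bar, paste_tin, tape_roll, loupe, v_block from where it was at the start of the episode above 0.02 m).
It also fails if it takes over 51 s, if anything falls off the work surface, if the arm or the gripper's body presses on something with over 40 N, if the wrist force passes 120 N, or if a joint passes its speed limit or range.

## Working session

There is one attempt and no reset: what is moved stays moved. The work goes in short steps, Python scripts to look and compute and a shell command to move; the robot and the scene stay as the last step left them, time stands still between calls to the robot, and variables do not carry over. Pictures are saved under pics/ and viewed, at most 10 in all, crops included, and the job is handed in when it is done.

```bash
mkdir -p pics; ls
python3 - <<'E'
from rig import readout, vision
import cv2, numpy as np
a=vision.get_image("scene"); b=vision.get_image("top")
cv2.imwrite("pics/s1.png",a); cv2.imwrite("pics/t1.png",b)
for n in("scene","top","wrist"):
    p=vision.camera_params(n); print(n,{k:np.round(v,4).tolist() for k,v in p.items()})
print(readout.get_state())
E
```

```text
pics
scene {'intrinsics': [[367.5699, 0.0, 317.4836], [0.0, 367.5699, 198.7664], [0.0, 0.0, 1.0]], 'rvec': [1.9585, -0.9132, 0.5066], 'tvec': [-0.2638, 0.2483, 0.6356]}
top {'intrinsics': [[479.8135, 0.0, 314.5064], [0.0, 479.8135, 200.1512], [0.0, 0.0, 1.0]], 'rvec': [2.1446, -2.1594, 0.1306], 'tvec': [0.0788, 0.5154, 1.5564]}
wrist {'intrinsics': [[358.853, 0.0, 318.4482], [0.0, 358.853, 198.264], [0.0, 0.0, 1.0]], 'hand_eye': [[0.0006, -0.9541, -0.2996, 0.0758], [1.0, 0.001, -0.0012, 0.0001], [0.0015, -0.2995, 0.9541, -0.1427], [0.0, 0.0, 0.0, 1.0]]}
{'clock': 0.1, 'qpos': array([-1.25098766e+00,  2.76528254e-01,  1.50601426e+00, -9.05342437e-06,
        1.36069425e+00, -1.20992993e-01]), 'qd': array([-9.69444496e-04, -1.22143905e-03, -2.08951107e-03, -2.28975066e-03,
       -9.26365015e-05,  5.68429769e-04]), 'effort': array([ 1.92859145e-03, -4.17698193e+01, -2.46405691e+01, -3.83016686e-05,
        5.79425294e-03, -3.32726145e-06]), 'position': array([ 0.24517826, -0.51958554,  0.23052513]), 'ee_rot': array([-8.17555230e-04,  9.75809361e-01,  2.18621624e-01, -8.59885156e-05]), 'contact_force': array([ 0.26204918,  0.25404469, -0.39892264]), 'moment': array([ 0.01744468, -0.06699567, -0.02658897]), 'gripper_force': 0.0, 'width': 0.08486211674659055}
```

View pics/s1.png

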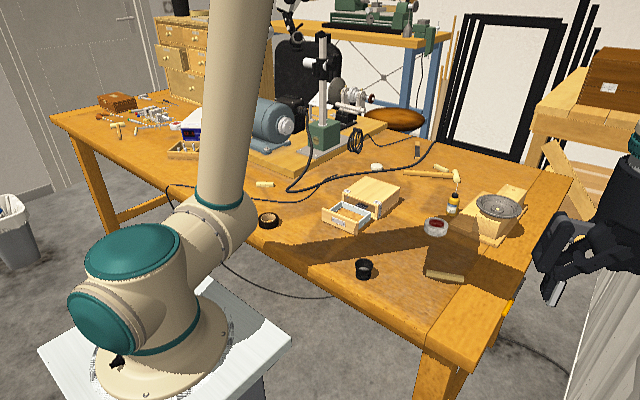

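View pics/t1.png

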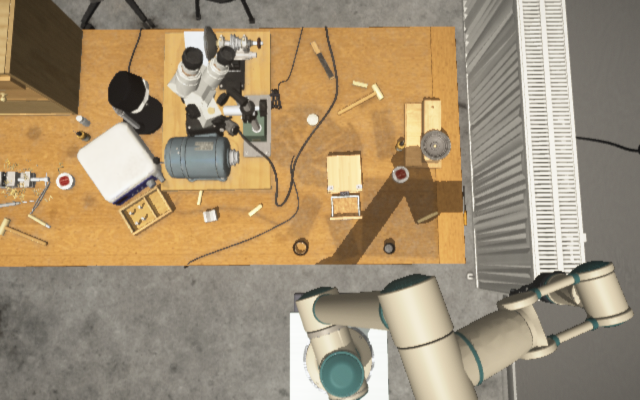

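The scene view shows the tray (345,215) in front of the cabinet, the loupe (364,268), the tape roll (268,220) and bar-like pieces at (265,184) and (445,277). In the top view the tray is at (345,206), with bar candidates at (255,210) and (428,216). I'll enlarge both.

```bash
cat > h.py <<'E'
import numpy as np, cv2
from rig import readout, vision
from scipy.spatial.transform import Rotation as R
def cam(n, st=None):
    p=vision.camera_params(n); K=np.array(p["intrinsics"])
    if n=="wrist":
        w,x,y,z=st["ee_rot"]; T=np.eye(4); T[:3,:3]=R.from_quat([x,y,z,w]).as_matrix(); T[:3,3]=st["position"]
        T=T@np.array(p["hand_eye"]); Rc=T[:3,:3]; c=T[:3,3]
    else:
        Rw=cv2.Rodrigues(np.array(p["rvec"],float))[0]; Rc=Rw.T; c=-Rc@np.array(p["tvec"],float).ravel()
    return K,Rc,c
def ray(C,uv): K,Rc,c=C; d=Rc@np.linalg.inv(K)@np.array([*uv,1.]); return c,d/np.linalg.norm(d)
def onz(C,uv,z): c,d=ray(C,uv); return c+d*(z-c[2])/d[2]
def tri(*obs):
    A=np.zeros((3,3));b=np.zeros(3)
    for C,uv in obs:
        c,d=ray(C,uv);P=np.eye(3)-np.outer(d,d);A+=P;b+=P@c
    x=np.linalg.solve(A,b); return x,[float(np.linalg.norm(np.cross(x-ray(C,uv)[0],ray(C,uv)[1]))) for C,uv in obs]
def proj(C,X): K,Rc,c=C; p=K@Rc.T@(np.array(X)-c); return p[:2]/p[2]
E
python3 - <<'E'
from h import *
b=cv2.imread("pics/t1.png"); a=cv2.imread("pics/s1.png")
c1=cv2.resize(b[145:265,180:300],None,fx=3.2,fy=3.2,interpolation=cv2.INTER_CUBIC)
c2=cv2.resize(b[145:265,325:445],None,fx=3.2,fy=3.2,interpolation=cv2.INTER_CUBIC)
cv2.imwrite("pics/c1.png",np.hstack([c1,c2]))
C=cam("top")
for n,u in dict(L=(255,210),L2=(200,198),R=(428,216),tray=(345,206),cab=(344,173),tin=(401,174),loupe=(390,246),tape=(301,247),v=(210,215)).items(): print(n,np.round(onz(C,u,.01),3), np.round(proj(cam("scene"),onz(C,u,.01))))
E
```

```text
L [0.487 0.275 0.01 ] [264. 183.]
L2 [0.529 0.461 0.01 ] [235. 161.]
R [ 0.463 -0.304  0.01 ] [446. 274.]
tray [ 0.498 -0.027  0.01 ] [348. 218.]
cab [ 0.611 -0.025  0.01 ] [372. 200.]
tin [ 0.606 -0.218  0.01 ] [437. 227.]
loupe [ 0.364 -0.174  0.01 ] [367. 271.]
tape [0.362 0.121 0.01 ] [269. 220.]
v [0.471 0.426 0.01 ] [228. 170.]
```

View pics/c1.png

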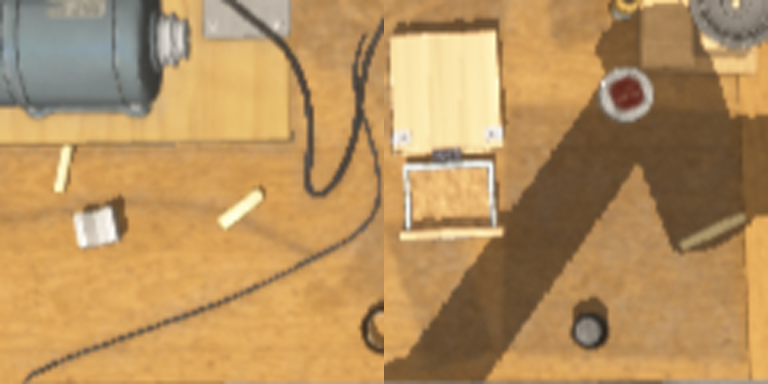

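The left piece measures about 52 mm and the right about 70 mm, so the short bar is the left one, near (0.487, 0.275). I'm moving to look from closer.

```bash
python3 -m handwheel '[[[37,-35,-2],[0,0,0],-1],[[37,-35,-2],[0,0,0],-1],[[37,-35,-2],[0,0,0],-1],[[37,-35,-2],[0,0,0],-1],[[37,-35,-2],[0,0,0],-1],[[37,-35,-2],[0,0,0],-1],[[37,-35,-2],[0,0,0],-1],[[37,-35,-2],[0,0,0],-1],[[37,-35,-2],[0,0,0],-1],[[37,-35,-2],[0,0,0],-1],[[37,-35,-2],[0,0,0],-1],[[37,-35,-2],[0,0,0],-1],[[0,0,0],[0,0,0],-1],[[0,0,0],[0,0,0],-1]]' 40
python3 - <<'E'
from h import *
import pickle
s=readout.get_state(); a=vision.get_image("wrist"); cv2.imwrite("pics/w1.png",a); pickle.dump(s,open("w1.pkl","wb"))
C=cam("wrist",s)
for X in [(.487,.275,.01),(.498,-.027,.02),(.61,-.025,.046)]: print(proj(C,X))
E
```

```text
clock: 1.85
position: [0.4671, 0.0489, 0.2548]
ee_rot: [0.0, 0.976, 0.219, -0.001]
contact_force: [0.1, -0.7, 0.8]
width: 0.085
gripper_force: 0.0
[122.56747495  44.31241573]
[395.27687987 163.93218932]
[458.61962384  60.34555028]
```

View pics/w1.png

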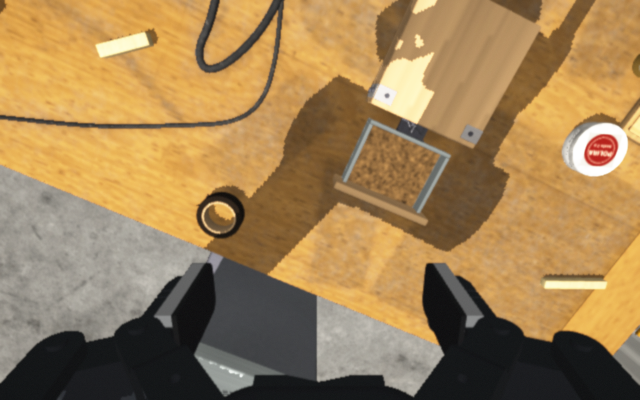

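The wrist view shows the short bar at about (123,44), the tray floor at (398,165) with its front panel from (337,186) to (425,220), and the long bar at (575,283). I'm turning and moving over the short bar.

```bash
python3 -m handwheel '[[[0,0,0],[0,0,-1],-1],[[0,0,0],[0,0,-1],-1],[[0,0,0],[0,0,-1],-1],[[0,0,0],[0,0,-1],-1],[[0,0,0],[0,0,-1],-1],[[0,0,0],[0,0,-1],-1],[[0,0,0],[0,0,-1],-1],[[0,0,0],[0,0,-1],-1],[[0,0,0],[0,0,-1],-1],[[0,0,0],[0,0,-1],-1],[[0,0,0],[0,0,-1],-1],[[0,0,0],[0,0,-1],-1],[[0,0,0],[0,0,-1],-1],[[0,0,0],[0,0,-1],-1],[[0,0,0],[0,0,-1],-1],[[0,0,0],[0,0,-1],-1],[[0,0,0],[0,0,-0.45],-1]]'
python3 -m handwheel '[[[44,36,14],[0,0,0],-1],[[44,36,14],[0,0,0],-1],[[44,36,14],[0,0,0],-1],[[44,36,14],[0,0,0],-1],[[0,0,0],[0,0,0],-1],[[0,0,0],[0,0,0],-1]]'
python3 - <<'E'
from h import *
import pickle
s=readout.get_state(); a=vision.get_image("wrist"); cv2.imwrite("pics/w2.png",a); pickle.dump(s,open("w2.pkl","wb"))
E
```

```text
clock: 4.03
position: [0.4671, 0.0475, 0.2552]
ee_rot: [-0.0, 0.47, 0.883, -0.0]
contact_force: [-0.1, 0.3, -0.1]
width: 0.0852
gripper_force: 0.0
clock: 4.78
position: [0.4889, 0.274, 0.1991]
ee_rot: [0.0, 0.47, 0.883, -0.001]
contact_force: [-0.5, -0.2, 0.6]
width: 0.0854
gripper_force: 0.0
```

View pics/w2.png

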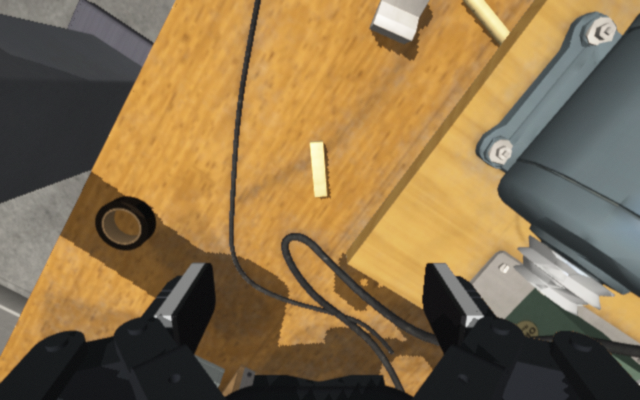

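The short bar is at (310..327, 142..198), nearly along the tool's x. The tape roll is at (126,222) and clear of the fingers. I'm measuring the bar and the tray.

Run:
```python
from h import *
import pickle
W={n:(cv2.imread(f"pics/{n}.png"),cam("wrist",pickle.load(open(n+".pkl","rb")))) for n in("w1","w2")}
W["t1"]=(cv2.imread("pics/t1.png"),cam("top"))
box={"w1":(85,20,165,70),"w2":(295,130,345,210),"t1":(243,200,268,222)}
res={}
for n,(im,C) in W.items():
    x0,y0,x1,y1=box[n]; sub=im[y0:y1,x0:x1]
    b=sub[...,0].astype(int); m=((b>120 if n!="t1" else b>115)).astype(np.uint8)
    k,l,st,ce=cv2.connectedComponentsWithStats(m); i=1+st[1:,4].argmax()
    pts=np.argwhere(l==i)[:,::-1].astype(np.float32)
    r=cv2.minAreaRect(pts); bx=cv2.boxPoints(r)+[x0,y0]
    res[n]=(C,np.array(r[0])+[x0,y0]); print(n,st[i],np.round(bx,1).tolist())
    P=np.array([onz(C,u,.012) for u in bx]); e=np.linalg.norm(np.diff(P,axis=0),axis=1)
    j=e.argmax() if e.size else 0; d=P[j+1]-P[j]; print(" size mm",np.round(e*1e3,1),"ctr",np.round(P.mean(0),4),"ang",np.degrees(np.arctan2(d[1],d[0])))
print(tri(res["w1"],res["w2"]),tri(*res.values()))
im=W["w1"][0][100:240,310:470]; cv2.imwrite("pics/cr.png",cv2.resize(im,None,fx=5,fy=4.28,interpolation=cv2.INTER_CUBIC)[:600,:800])
```

```text
w1 [ 10  12  54  26 753] [[94.7, 43.8], [145.1, 30.9], [148.8, 45.3], [98.4, 58.2]]
 size mm [53.  13.2 53.6] ctr [0.4878 0.2754 0.012 ] ang 128.28596882599783
w2 [ 15  12  17  55 707] [[309.1, 142.1], [322.3, 141.1], [326.5, 195.5], [313.3, 196.5]]
 size mm [12.2 52.4 12.8] ctr [0.4866 0.2746 0.012 ] ang -51.48437529889927
t1 [ 5  4 14 13 72] [[247.3, 213.1], [259.4, 203.0], [262.2, 206.5], [250.1, 216.6]]
 size mm [52.5 15.2 52.5] ctr [0.4876 0.2759 0.012 ] ang -50.054692740247965
(array([0.48707037, 0.27527715, 0.01143684]), [0.0007975417894676955, 0.0007975417894675635]) (array([0.48723251, 0.27550379, 0.01160954]), [0.000598963885053863, 0.0010425790529804133, 0.0005715119013570091])
```

View pics/cr.png

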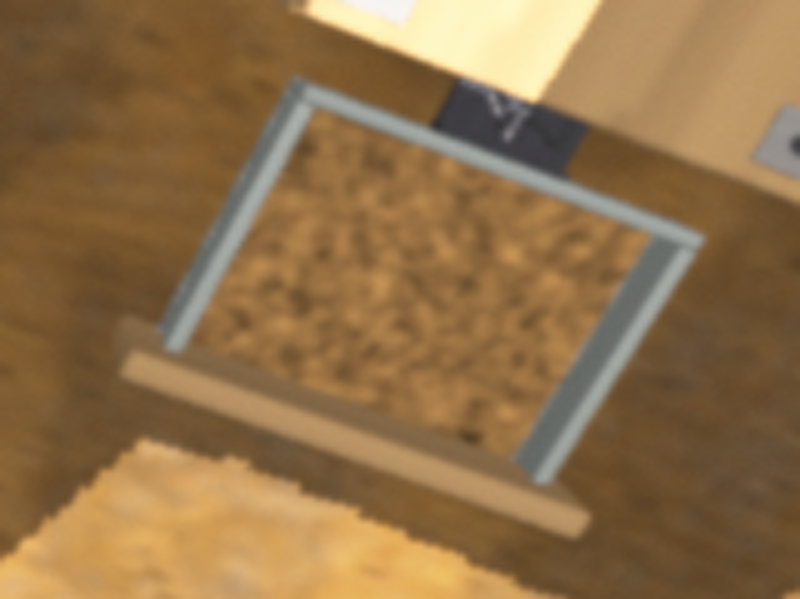

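The crop shows the tray rim's rear corners at about (369.6,118.7) and (450.8,156.1) in the full image. The front panel's outer top edge runs from (334.4,187.9) to (427,225.5). I'm computing its pose from these.

Run:
```python
from h import *
import pickle
C=cam("wrist",pickle.load(open("w1.pkl","rb")))
f=lambda u,z: onz(C,u,z)
rl,rr=f((369.6,118.7),.030),f((450.8,156.1),.030)
pl,pr=f((334.4,187.9),.042),f((427,225.5),.042)
for n,a,b in(("rear",rl,rr),("panel",pl,pr)):
    d=a-b; print(n,"w",np.linalg.norm(d),"yaw",np.arctan2(-d[0],d[1]),"mid",(a+b)/2)
d=(rl+rr-pl-pr)/2; print("depth",np.linalg.norm(d[:2]),np.arctan2(d[1],d[0]))
# triangulate panel/rim mid height with top image: panel line ends in crop c1 (x/3.2+205? )
T=cam("top")
g=lambda x,y:((x-384)/3.2+325,y/3.2+145)
for n,a,b in(("panelL",(334.4,187.9),g(401,238)),("panelR",(427,225.5),g(503,236)),("rimL",(369.6,118.7),g(404,161)),("rimR",(450.8,156.1),g(495,161))): print(n,tri((C,a),(T,b)))
s=pickle.load(open("w2.pkl","rb"));print(s["position"],s["ee_rot"])
w,x,y,z=s["ee_rot"];M=R.from_quat([x,y,z,w]).as_matrix();print(M.T@(np.array([.487,.2752,.005])-s["position"])*1e3,np.degrees(np.arctan2(M[1,0],M[0,0])))
```

```text
rear w 0.0937005298443259 yaw 0.02525732195058823 mid [ 0.53075847 -0.02445988  0.03      ]
panel w 0.10740803399764072 yaw 0.0448985626702252 mid [ 0.45492842 -0.02912107  0.042     ]
depth 0.07597317903561347 0.06139171589363743
panelL (array([0.45133646, 0.02367366, 0.03693487]), [3.1670844414844295e-05, 3.167084441487979e-05])
panelR (array([ 0.45458181, -0.08269702,  0.03823861]), [0.002622191650209254, 0.002622191650209134])
rimL (array([0.53082211, 0.02096359, 0.03043738]), [0.0019204413314499833, 0.0019204413314499304])
rimR (array([ 0.53230332, -0.07558502,  0.02035235]), [0.0005297902558508588, 0.000529790255850945])
[0.48886931 0.27396116 0.19911452] [ 6.07395327e-05  4.70300153e-01  8.82506148e-01 -8.12422152e-04]
[  2.23987751  -0.59360992 194.11364137] 123.89245029895997
```

The heights agree with the text: bar top about 11.5 mm, panel top about 38 mm. The tray's yaw is about 0.045, the face centre is at (0.455, -0.029) and the floor centre at (0.498, -0.027). I'm going down to grasp.

```bash
python3 -m handwheel '[[[2.2,-0.6,30],[0,0,-0.75],0],[[0,0,40],[0,0,0],0],[[0,0,40],[0,0,0],0],[[0,0,40],[0,0,0],0],[[0,0,25],[0,0,0],0],[[0,0,12],[0,0,0],0],[[0,0,7],[0,0,0],0],[[0,0,0],[0,0,0],0],[[0,0,0],[0,0,0],1],[[0,0,0],[0,0,0],1],[[0,0,0],[0,0,0],1],[[0,0,0],[0,0,0],1],[[0,0,0],[0,0,0],1],[[0,0,0],[0,0,0],1]]' 40
```

```text
clock: 6.58
position: [0.4877, 0.2774, 0.0063]
ee_rot: [0.001, 0.435, 0.901, 0.001]
contact_force: [-0.4, 0.2, 6.1]
width: 0.0105
gripper_force: 41.5
```

```bash
python3 -m handwheel '[[[0,0,-10],[0,0,0],1],[[0,0,-25],[0,0,0],1],[[0,0,-35],[0,0,0],1],[[0,0,-35],[0,0,0],1],[[0,0,-20],[0,0,0],1],[[0,0,0],[0,0,1],1],[[0,0,0],[0,0,1],1],[[0,0,0],[0,0,1],1],[[0,0,0],[0,0,1],1],[[0,0,0],[0,0,1],1],[[0,0,0],[0,0,1],1],[[0,0,0],[0,0,0],1]]'
python3 - <<'E'
from h import *
s=readout.get_state(); w,x,y,z=s["ee_rot"];M=R.from_quat([x,y,z,w]).as_matrix()
print(M.T@(np.array([.498,-.027,.12])-s["position"])*1e3,np.arctan2(M[1,0],M[0,0]))
a=vision.get_image("wrist"); cv2.imwrite("pics/w3.png",a)
E
```

```text
clock: 8.07
position: [0.4869, 0.2771, 0.1304]
ee_rot: [-0.0, 0.691, 0.723, -0.0]
contact_force: [-0.1, -0.2, -0.6]
width: 0.0101
gripper_force: 40.8
[-304.29700248   -2.30672851   10.460226  ] 1.6149777850445435
```

View pics/w3.png

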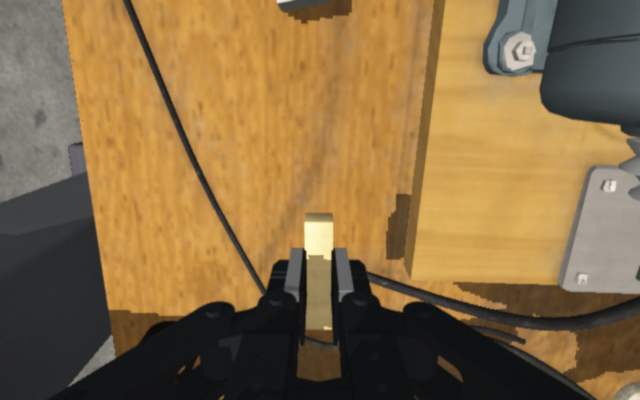

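The bar is held square between the pads, spanning about (318,213) to (318,330). I'm carrying it over the tray and lowering it.

```bash
python3 -m handwheel '[[[-30,0,0],[0,0,0],1],[[-48,-1,0],[0,0,0],1],[[-48,-1,0],[0,0,0],1],[[-48,0,0],[0,0,0],1],[[-48,0,0],[0,0,0],1],[[-48,0,0],[0,0,0],1],[[-34,0,0],[0,0,0],1],[[0,0,0],[0,0,0],1],[[0,0,35],[0,0,0],1],[[0,0,35],[0,0,0],1],[[0,0,20],[0,0,0],1],[[0,0,10],[0,0,0],1],[[0,0,6],[0,0,0],1],[[0,0,2],[0,0,0],1],[[0,0,0],[0,0,0],1]]'
```

```text
clock: 10.0
position: [0.4986, -0.0267, 0.0228]
ee_rot: [0.0, 0.692, 0.722, 0.0]
contact_force: [-0.2, 0.5, -0.6]
width: 0.0105
gripper_force: 40.8
```

Run:
```python
from h import *
s=readout.get_state();print(s["position"],s["contact_force"])
t=vision.get_image("top");a=vision.get_image("wrist")
c=cv2.resize(t[170:230,315:375],(400,400),interpolation=cv2.INTER_CUBIC)
cv2.imwrite("pics/p4.png",np.hstack([c,cv2.resize(a[150:350,220:420],(400,400))]))
```

```text
[ 0.49859359 -0.0266891   0.02278929] [-0.16858479  0.48281693 -0.58962189]
```

View pics/p4.png

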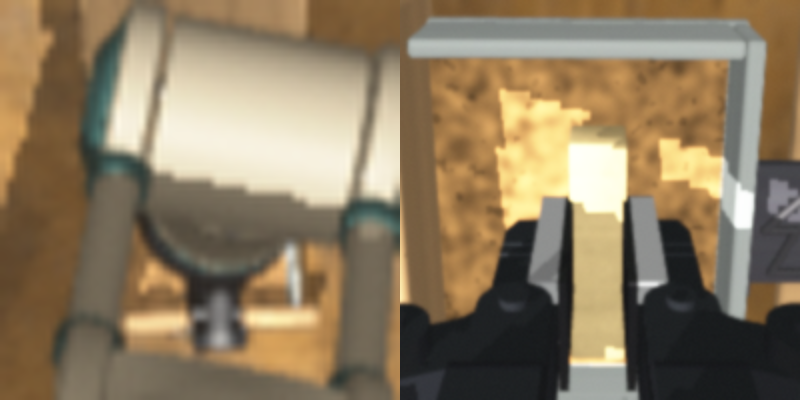

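The bar is over the tray floor, centred between the walls and aligned. I'm lowering the last 4 mm, opening slightly and lifting.

```bash
python3 -m handwheel '[[[0,0,2],[0,0,0],1],[[0,0,2],[0,0,0],1],[[0,0,0],[0,0,0],1]]'
```

```text
clock: 10.48
position: [0.4982, -0.0268, 0.0183]
ee_rot: [0.0, 0.692, 0.722, 0.0]
contact_force: [0.1, 0.6, -0.4]
width: 0.0102
gripper_force: 40.8
```

```bash
python3 -m handwheel '[[[0,0,0],[0,0,0],0.7],[[0,0,0],[0,0,0],0.55],[[0,0,0],[0,0,0],0.45],[[0,0,0],[0,0,0],0.45],[[0,0,-5],[0,0,0],0.45],[[0,0,-15],[0,0,0],0.45],[[0,0,-30],[0,0,0],0.45],[[0,0,-40],[0,0,0],0.45],[[0,0,-20],[0,0,0],0.45],[[0,0,0],[0,0,0],0.45]]'
```

```text
clock: 11.72
position: [0.4994, -0.0269, 0.1301]
ee_rot: [0.002, 0.692, 0.722, 0.001]
contact_force: [-0.4, -0.7, -0.4]
width: 0.0232
gripper_force: 0.0
```

The bar is released. I'm backing off, shutting the fingers and turning the tool so that its x lies along the tray's x, so both fingers push edge-on. Then I'll check the placing.

```bash
python3 -m handwheel '[[[0,-47,0],[0,0,0],0.45],[[0,-47,0],[0,0,0],1],[[0,0,0],[0,0,1],1],[[0,0,0],[0,0,1],1],[[0,0,0],[0,0,1],1],[[0,0,0],[0,0,1],1],[[0,0,0],[0,0,1],1],[[0,0,0],[0,0,1],1],[[0,0,0],[0,0,1],1],[[0,0,0],[0,0,1],1],[[0,0,0],[0,0,1],1],[[0,0,0],[0,0,1],1],[[0,0,0],[0,0,1],1],[[0,0,0],[0,0,1],1],[[0,0,0],[0,0,1],1],[[0,0,0],[0,0,1],1],[[0,0,0],[0,0,1],1],[[0,0,0],[0,0,0],1],[[0,0,0],[0,0,0],1]]'
python3 - <<'E'
from h import *
import pickle
s=readout.get_state(); a=vision.get_image("wrist"); cv2.imwrite("pics/w5.png",a); pickle.dump(s,open("w5.pkl","wb"))
w,x,y,z=s["ee_rot"];M=R.from_quat([x,y,z,w]).as_matrix();print(np.arctan2(M[1,0],M[0,0]),s["position"])
E
```

```text
clock: 14.1
position: [0.4038, -0.0306, 0.1277]
ee_rot: [-0.0, 1.0, 0.022, -0.001]
contact_force: [-0.1, -0.8, 0.4]
width: -0.0001
gripper_force: 0.0
0.04429416543907687 [ 0.4037579  -0.03062254  0.12770157]
```

View pics/w5.png

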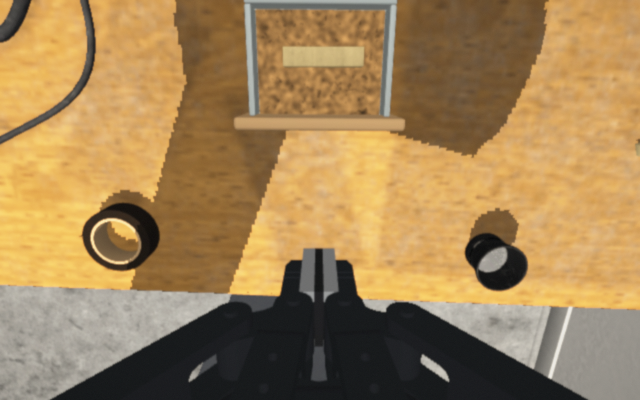

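The bar lies flat in the middle of the tray at (322,56). The panel's outer top edge runs from about (236,129) to (404,131). I'll refine the face position from it.

Run:
```python
from h import *
import pickle
s=pickle.load(open("w5.pkl","rb"));C=cam("wrist",s);C1=cam("wrist",pickle.load(open("w1.pkl","rb")))
a,b=onz(C,(235.5,129),.042),onz(C,(404.5,131),.042);d=a-b
print(a,b,np.linalg.norm(d),"yaw",np.arctan2(-d[0],d[1]),(a+b)/2)
print(tri((C,(235.5,129)),(C1,(334.4,187.9))),tri((C,(404.5,131)),(C1,(427,225.5))))
w,x,y,z=s["ee_rot"];M=R.from_quat([x,y,z,w]).as_matrix()
print(M.T@(np.r_[((a+b)/2)[:2],.013]-s["position"])*1e3)
```

```text
[0.45097933 0.02366344 0.042     ] [ 0.45452631 -0.08265588  0.042     ] 0.10637846959016899 yaw 0.03334922043200723 [ 0.45275282 -0.02949622  0.042     ]
(array([0.4512735 , 0.02348973, 0.04242567]), [0.00024854479812216207, 0.0002485447981220668]) (array([ 0.45564085, -0.08278462,  0.04348966]), [0.0010675894667740984, 0.001067589466774087])
[ 49.14061613   1.0771268  114.63969549]
```

```bash
python3 -m handwheel '[[[0,1,30],[0,0,0],1],[[0,0,40],[0,0,0],1],[[0,0,30],[0,0,0],1],[[0,0,14],[0,0,0],1],[[10,0,0],[0,0,0],1],[[12,0,0],[0,0,0],1],[[8,0,0],[0,0,0],1],[[0,0,0],[0,0,0],1],[[0,0,0],[0,0,0],1]]'
python3 -m handwheel '[[[1.2,0,0],[0,0,0],1],[[1.2,0,0],[0,0,0],1],[[1.2,0,0],[0,0,0],1],[[1.2,0,0],[0,0,0],1],[[1.2,0,0],[0,0,0],1],[[1.2,0,0],[0,0,0],1],[[1.2,0,0],[0,0,0],1],[[1.2,0,0],[0,0,0],1],[[1.2,0,0],[0,0,0],1],[[1.2,0,0],[0,0,0],1]]'
```

```text
clock: 15.28
position: [0.434, -0.0303, 0.0145]
ee_rot: [0.0, 1.0, 0.022, -0.0]
contact_force: [0.0, -0.8, -0.7]
width: 0.0003
gripper_force: 0.0
clock: 16.52
position: [0.4457, -0.0299, 0.0142]
ee_rot: [-0.0, 1.0, 0.021, -0.001]
contact_force: [-2.8, -1.3, 1.3]
width: 0.0001
gripper_force: 1.3
```

Contact at about x = 0.442. The earliest possible stop is near x = 0.491, so I'm pressing slowly to just short of it.

```bash
python3 -m handwheel '[[[1.2,0,0],[0,0,0],1],[[1.2,0,0],[0,0,0],1],[[1.2,0,0],[0,0,0],1],[[1.2,0,0],[0,0,0],1],[[1.2,0,0],[0,0,0],1],[[1.2,0,0],[0,0,0],1],[[1.2,0,0],[0,0,0],1],[[1.2,0,0],[0,0,0],1],[[1.2,0,0],[0,0,0],1],[[1.2,0,0],[0,0,0],1],[[1.2,0,0],[0,0,0],1],[[1.2,0,0],[0,0,0],1],[[1.2,0,0],[0,0,0],1],[[1.2,0,0],[0,0,0],1],[[1.2,0,0],[0,0,0],1],[[1.2,0,0],[0,0,0],1]]'
python3 -m handwheel '[[[1.2,0,0],[0,0,0],1],[[1.2,0,0],[0,0,0],1],[[1.2,0,0],[0,0,0],1],[[1.2,0,0],[0,0,0],1],[[1.2,0,0],[0,0,0],1],[[1.2,0,0],[0,0,0],1],[[1.2,0,0],[0,0,0],1],[[1.2,0,0],[0,0,0],1],[[1.2,0,0],[0,0,0],1],[[1.2,0,0],[0,0,0],1],[[1.2,0,0],[0,0,0],1],[[1.2,0,0],[0,0,0],1],[[1.2,0,0],[0,0,0],1],[[1.2,0,0],[0,0,0],1],[[1.2,0,0],[0,0,0],1],[[1.2,0,0],[0,0,0],1]]'
```

```text
clock: 18.52
position: [0.4654, -0.0291, 0.0142]
ee_rot: [0.0, 1.0, 0.021, -0.0]
contact_force: [-3.7, -1.7, -2.4]
width: -0.0002
gripper_force: 1.8
clock: 20.52
position: [0.4846, -0.0283, 0.0143]
ee_rot: [0.0, 1.0, 0.021, -0.0]
contact_force: [-4.8, -3.2, -2.7]
width: -0.0001
gripper_force: 2.2
```

I'm continuing in short typed moves, with a check that stops the chain when the force rises.

```bash
cat > ok.py <<'E'
import sys
from rig import readout
s=readout.get_state(); f=-s["contact_force"][0]; print(round(s["clock"],2),round(s["position"][0],4),round(f,1)); sys.exit(f>7)
E
python3 -m handwheel '[[[0.8,0,0],[0,0,0],1],[[0.8,0,0],[0,0,0],1]]' >/dev/null && python3 ok.py &&
python3 -m handwheel '[[[0.8,0,0],[0,0,0],1],[[0.8,0,0],[0,0,0],1]]' >/dev/null && python3 ok.py &&
python3 -m handwheel '[[[0.8,0,0],[0,0,0],1],[[0.8,0,0],[0,0,0],1]]' >/dev/null && python3 ok.py &&
python3 -m handwheel '[[[0.8,0,0],[0,0,0],1],[[0.8,0,0],[0,0,0],1]]' >/dev/null && python3 ok.py &&
python3 -m handwheel '[[[0.8,0,0],[0,0,0],1],[[0.8,0,0],[0,0,0],1]]' >/dev/null && python3 ok.py &&
python3 -m handwheel '[[[0.8,0,0],[0,0,0],1],[[0.8,0,0],[0,0,0],1]]' >/dev/null && python3 ok.py &&
python3 -m handwheel '[[[0.8,0,0],[0,0,0],1],[[0.8,0,0],[0,0,0],1]]' >/dev/null && python3 ok.py
```

```text
20.77 0.4861 4.1False
```

```bash
sed -i 's/sys.exit(f>7)/sys.exit(int(f>7))/' ok.py
python3 -m handwheel '[[[0.8,0,0],[0,0,0],1],[[0.8,0,0],[0,0,0],1]]' >/dev/null && python3 ok.py &&
python3 -m handwheel '[[[0.8,0,0],[0,0,0],1],[[0.8,0,0],[0,0,0],1]]' >/dev/null && python3 ok.py &&
python3 -m handwheel '[[[0.8,0,0],[0,0,0],1],[[0.8,0,0],[0,0,0],1]]' >/dev/null && python3 ok.py &&
python3 -m handwheel '[[[0.8,0,0],[0,0,0],1],[[0.8,0,0],[0,0,0],1]]' >/dev/null && python3 ok.py &&
python3 -m handwheel '[[[0.8,0,0],[0,0,0],1],[[0.8,0,0],[0,0,0],1]]' >/dev/null && python3 ok.py &&
python3 -m handwheel '[[[0.8,0,0],[0,0,0],1],[[0.8,0,0],[0,0,0],1]]' >/dev/null && python3 ok.py &&
python3 -m handwheel '[[[0.8,0,0],[0,0,0],1],[[0.8,0,0],[0,0,0],1]]' >/dev/null && python3 ok.py
```

```text
21.02 0.4875 4.9
21.27 0.4891 5.0
21.52 0.4906 5.9
21.77 0.4922 4.3
22.02 0.4938 4.9
22.27 0.4955 4.7
22.52 0.4971 5.0
```

```bash
python3 -m handwheel '[[[0.8,0,0],[0,0,0],1],[[0.8,0,0],[0,0,0],1]]' >/dev/null && python3 ok.py &&
python3 -m handwheel '[[[0.8,0,0],[0,0,0],1],[[0.8,0,0],[0,0,0],1]]' >/dev/null && python3 ok.py &&
python3 -m handwheel '[[[0.8,0,0],[0,0,0],1],[[0.8,0,0],[0,0,0],1]]' >/dev/null && python3 ok.py &&
python3 -m handwheel '[[[0.8,0,0],[0,0,0],1],[[0.8,0,0],[0,0,0],1]]' >/dev/null && python3 ok.py &&
python3 -m handwheel '[[[0.8,0,0],[0,0,0],1],[[0.8,0,0],[0,0,0],1]]' >/dev/null && python3 ok.py &&
python3 -m handwheel '[[[0.8,0,0],[0,0,0],1],[[0.8,0,0],[0,0,0],1]]' >/dev/null && python3 ok.py &&
python3 -m handwheel '[[[0.8,0,0],[0,0,0],1],[[0.8,0,0],[0,0,0],1]]' >/dev/null && python3 ok.py &&
python3 -m handwheel '[[[0.8,0,0],[0,0,0],1],[[0.8,0,0],[0,0,0],1]]' >/dev/null && python3 ok.py &&
python3 -m handwheel '[[[0.8,0,0],[0,0,0],1],[[0.8,0,0],[0,0,0],1]]' >/dev/null && python3 ok.py &&
python3 -m handwheel '[[[0.8,0,0],[0,0,0],1],[[0.8,0,0],[0,0,0],1]]' >/dev/null && python3 ok.py &&
python3 -m handwheel '[[[0.8,0,0],[0,0,0],1],[[0.8,0,0],[0,0,0],1]]' >/dev/null && python3 ok.py &&
python3 -m handwheel '[[[0.8,0,0],[0,0,0],1],[[0.8,0,0],[0,0,0],1]]' >/dev/null && python3 ok.py &&
python3 -m handwheel '[[[0.8,0,0],[0,0,0],1],[[0.8,0,0],[0,0,0],1]]' >/dev/null && python3 ok.py
```

```text
22.77 0.4986 4.5
23.02 0.5002 4.9
23.27 0.5018 5.2
23.52 0.5031 6.2
23.77 0.5046 5.3
24.02 0.5052 8.0
```

The TCP advanced only 0.6 mm of 1.6 mm, so this looks like the stop. I'm creeping on with small steps.

```bash
python3 -m handwheel '[[[0,0,0],[0,0,0],1]]' >/dev/null; python3 ok.py;  python3 -m handwheel '[[[0.4,0,0],[0,0,0],1]]' >/dev/null; python3 ok.py
```

```text
24.15 0.5053 8.1
24.27 0.5053 8.9
```

```bash
python3 -m handwheel '[[[0.5,0,0],[0,0,0],1]]' >/dev/null; python3 ok.py;  python3 -m handwheel '[[[0.4,0,0],[0,0,0],1]]' >/dev/null; python3 ok.py; python3 -m handwheel '[[[0,0,0],[0,0,0],1],[[0,0,0],[0,0,0],1]]' >/dev/null; python3 ok.py
```

```text
24.4 0.5053 9.0
24.52 0.5054 9.6
24.77 0.5054 9.3
```

```bash
python3 -m handwheel '[[[0.6,0,0],[0,0,0],1]]' >/dev/null; python3 ok.py;  python3 -m handwheel '[[[0.4,0,0],[0,0,0],1],[[0,0,0],[0,0,0],1]]' >/dev/null; python3 ok.py
```

```text
24.9 0.5054 12.2
25.15 0.5055 12.4
```

Firm at 12 N with no further travel. I'm letting go slowly and then backing off.

```bash
python3 -m handwheel '[[[-1.2,0,0],[0,0,0],1],[[-1.2,0,0],[0,0,0],1],[[-1.2,0,0],[0,0,0],1],[[-1.2,0,0],[0,0,0],1],[[-1.2,0,0],[0,0,0],1],[[-1.2,0,0],[0,0,0],1],[[-1.2,0,0],[0,0,0],1],[[-1.2,0,0],[0,0,0],1],[[-1.2,0,0],[0,0,0],1],[[-1.2,0,0],[0,0,0],1],[[-1.2,0,0],[0,0,0],1],[[-1.2,0,0],[0,0,0],1]]'; python3 ok.py
python3 -m handwheel '[[[-20,0,0],[0,0,0],1],[[-40,0,0],[0,0,0],1],[[-40,0,0],[0,0,0],1],[[0,0,-50],[0,0,0],1],[[0,0,-60],[0,0,0],1],[[0,0,0],[0,0,0],1],[[0,0,0],[0,0,0],1],[[0,0,0],[0,0,0],1],[[0,0,0],[0,0,0],1]]'
python3 - <<'E'
from h import *
cv2.imwrite("pics/w6.png",vision.get_image("wrist"))
E
```

```text
clock: 26.65
position: [0.4969, -0.0278, 0.0149]
ee_rot: [0.0, 1.0, 0.021, 0.002]
contact_force: [0.0, -0.4, 0.0]
width: 0.0003
gripper_force: 0.0
26.65 0.4969 -0.0
clock: 27.78
position: [0.3943, -0.0319, 0.1232]
ee_rot: [-0.0, 1.0, 0.021, -0.001]
contact_force: [-0.4, -0.6, 0.7]
width: -0.0
gripper_force: 0.0
```

View pics/w6.png

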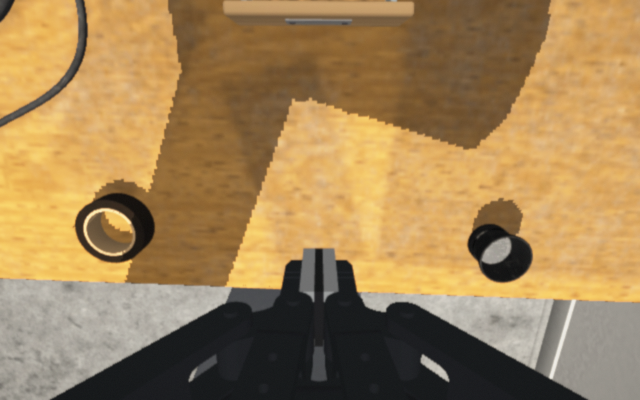

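The panel's front edge now lies at about row 17 (it was at 129), well in, with the robot clear. The tray stays latched by itself.

```bash
python3 -c "
from rig import manip; print(manip.sign_off())"
```

```text
the job is handed in; nothing more can be done
None
```

The short bar was placed flat on the tray floor and the tray was pressed to its stop at about 12 N; it stayed in by itself once released, and the job is handed in, though sign-off gave no verdict.

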